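Work the seized handle off a file

TASK

The orange handle has seized on the tang of the file that leans in the bench vice. Work it off by twisting it back and forth while pulling gently along the tang, without drawing the file up out of the vice's soft jaws, then stand the handle upright on its guard in the green tray and let go. Do not drop it, and leave the bowl, the tape roll and the torch where they are.

Things in the scene. Friction and masses are not known exactly. Their poses are not given: they have to be found in the camera images.
- grip (a point): The best point to grip the orange and black file handle (loose, 100 to 170 g), on its axis, 85 mm above its guard's underside and 30 mm below its free end. z runs from guard to free end. The grip is a block 34 mm wide along x and 26 mm across its two flats, which face +y and -y, from 47 to 115 mm above the guard's underside; below it a round neck, 32 mm thick at most.
- guard (a point): Centre of the underside of the handle's guard, a disc 50 mm across and 8 mm thick at the handle's lower end, flat below so that the handle can stand on it; axes as grip. A round hole, 14 mm wide and 45 mm deep, opens in its middle: the tang sticks in it. At the start the handle leans 0.35 rad from upright, its top towards the vice's -x.
- handle: The handle as a whole; origin and axes as guard. Pulled straight it takes 25 to 37 N to slide on the tang. While it is turned about its axis (takes 0.2 to 0.3 N m) a far smaller pull moves it: about 1 to 2 mm for each radian turned under 8 to 15 N, both ways round alike, all along the tang. The friction differs from start to start. It needs a firm grip (40 N or more).
- shoulder (a point): Centre of the file's shoulder, a steel disc 22 mm across where the tang begins; z runs up along the tang, x and y as the handle's at the start, when the guard's underside lies on the shoulder. The tang is round, 20 mm long, with four sprung ribs (14 mm over them) that end 18 mm above the shoulder. It moves with the file.
- file (a joint): How far the file has been drawn up out of the soft jaws, along the tang, in m; 0 is home. The rubber jaws give like a spring, about 1 mm for each 3 N of pull, beyond the first 2 N (weight), and take the file back when the pull ends. They keep the file from turning. At 6 mm (about 20 N) it counts as drawn out.
- vice: Blue bench vice bolted to the bench: base 130 mm (x) by 190 mm (y), jaws 100 mm wide along x, their tops 95 mm above the bench, a screw with an upright cross-bar towards -y (to 116 mm from the origin, 96 mm high). Origin: centre of its underside. The file's shoulder is at (-12, 0, 125) mm in its frame, and the file leans in its xz plane.
- tray: Green tray fixed on the bench, 170 mm (x) by 150 mm (y), 28 mm high, walls and floor 4 to 5 mm thick, empty, flat inside. Origin: centre of its underside.
- bowl_mid (a point): Centre of a steel bowl, 120 mm across and 45 mm high, loose bystander.
- tape_mid (a point): Centre of a blue roll of tape lying flat, 100 mm across and 22 mm high, loose bystander.
- torch_mid (a point): Middle of a black hand torch lying on the bench, 125 mm long and 44 mm thick at its head, loose bystander.
Not all that is in view belongs to the job. Several things have the shape of the vice; the one meant has the colours described above.

How it is judged (in metres and radians):
On the way:
1. the handle is clear of the tang: its guard's underside is more than 23 mm above the file's shoulder (z of guard in the frame of shoulder above 0.023 m), for 0.1 s.
At the end, for the whole second after the job is handed in: The handle stands upright (within 0.1 rad) on its guard on the floor of the tray, the guard's centre at least about 19 mm inside the tray's edges (within 66 mm of the tray's centre along its x and 56 mm along its y), released and at rest, and the file is back home in the jaws (less than 3 mm up) (x of guard in the frame of tray between -0.066 and 0.066 m and y of guard in the frame of tray between -0.056 and 0.056 m and z of guard in the frame of tray below 0.009 m and angle between guard's own z axis and vertical below 0.1 rad and height (world z) of grip above 0.07 m and linear speed of handle below 0.02 m/s and value of joint file below 0.003 m); the robot touches nothing.
It fails at once if the file is drawn up out of the jaws by 6 mm or more (value of joint file above 0.006 m).
It fails at once if the handle is dropped: touched by nothing, with its guard more than 30 mm above the bench (contact force between handle and anything else below 0.02 N and height (world z) of each of guard, grip above 0.03 m).
It fails at once if the bowl is moved by more than 20 mm (distance of bowl_mid from where it was at the start of the episode above 0.02 m).
It fails at once if the tape roll is moved by more than 20 mm (distance of tape_mid from where it was at the start of the episode above 0.02 m).
It fails at once if the torch is moved by more than 20 mm (distance of torch_mid from where it was at the start of the episode above 0.02 m).
It also fails if it takes over 72 s, if anything falls off the work surface, if the arm or the gripper's body presses on something with over 40 N, if the wrist force passes 120 N, or if a joint passes its speed limit or range.

ROBOT

A 6-joint arm with a two-finger parallel gripper is mounted at the origin on the work surface. World frame = base frame: x ahead of the robot, y to its left, z up, the work surface at z = 0. Lengths are in mm, angles in rad, forces in N, time in s.
With the tool pointing down it reaches from about 300 to 1000 mm from the base axis. Payload 5.1 kg.
Tool frame: the origin (TCP) lies midway between the tips of the shut fingers; the grasp point (between the pads) lies 19 mm behind it; x points along the fingers, z is the direction in which the jaws open and shut, and the axes are right-handed (so a half turn about x gives the same grasp; the last joint's range is limited). The gripper opens to 95 mm and grips with 3 to 60 N. Pads are 20 mm wide; open, the fingers measure 119 mm over their backs; the gripper's body (75 mm by 180 mm) begins 59 mm behind the grasp point.
Start: joints at [1.068, 0.124, 1.65, -0, 1.367, -0.083], TCP at [264.944, 593.539, 214.656] pointing down, gripper open.
Joint ranges: [-2.61, 2.61], [-1.02, 2.33], [0.03, 2.71], [-1.35, 4.49], [0.32, 2.68], [-2.91, 2.91]. Speed limits (rad/s): [2.57, 2.57, 3.14, 3.14, 3.14, 3.14].

INTERFACE

Orientations are given as a unit quaternion [x, y, z, w].
In Python, from bench import get_obs, capture, camera_info, hand_in, find_in, masks_of gives the robot as it stands.
- The arm moves only by the tool carry_out, never from a script. Its argument "steps" is one flat list of numbers, 7 for each row, row after row: the closure in counts, from 0 (fully open) to 255 (shut), then the shift along the tool's x, y, z in cm, then the turn, a rotation vector about the tool's x, y, z in rad. In form: [hand, tx, ty, tz, ax, ay, az, hand, tx, ty, tz, ax, ay, az, ...]. A call has 1 to 5 rows; each row is the pose to reach, as a shift and turn from the pose commanded when the call began, along the tool's axes at that moment; what a row does not reach only later rows make up. A row lasts 1/12 s, in which the tool goes at most 41.7 mm and 7.16 degrees, less where a joint would pass 70% of its speed; a pose out of reach is approached as far as the arm can. A call with a gripper value outside its range is refused whole. The fingers move at their own pace and stop on an object; "newtons" is the grip in N (left out, the last holds). Time passes only in rows, so rows that repeat a pose let the fingers close. It gives the time, the measured TCP pose, the force and the opening at its end, in the units of the state.
- get_obs(): the state, without advancing time (a new reading comes with each control period).
- capture(name): name is "scene" or "top" or "wrist"; returns the picture (480x640x3 uint8, red, green, blue); there is no depth.
- camera_info(name): a dict with "K" (3x3 intrinsics, pixels), "dist_coeffs" ([k1, k2, p1, p2, k3] as OpenCV has them; the pictures are not rectified), "R" (3x3) and "t" (3): a world point X has camera coordinates R X + t; the wrist camera has in their place "hand_eye" (4x4, takes a point from camera to tool coordinates, whose origin is the TCP and whose axes are the tool frame's). Camera axes: x right, y down, z forward; pixel columns grow to the right and rows downward; lengths in mm; the calibration is good to about 2 mm. A picture is of the moment at which its call begins: read the wrist's pose just before it. camera_info takes no time and is no camera call.
- hand_in(): hands the job in, once; it reports no verdict.
Trained networks look in the newest picture that a camera, given by its name, has taken for a name from the list of things; names that differ only in an ending like _2 or _b are one class to them, and where a whole thing is asked for, a point or a joint stands for the part that bears it (a point fixed in the world has none). Each returns a list of dicts, best first, with "p" (0 to 1); they miss things now and then, are a little off and sometimes report something else, mostly with a low value. They report only what shows in the picture. A call takes as long as a camera call. They do not tell look-alikes from the thing itself.
- find_in(target, camera): "extent" ([left, top, width, height] as shares, 0 to 1, of the picture: columns of its width, rows of its height, round what is visible of it).
- masks_of(target, camera): "mask" (480x640 bool, what is visible of it) and "extent" ([left, top, width, height] as shares, 0 to 1, of the picture: columns of its width, rows of its height, round what is visible of it).
The state is a dict: "clock": time; "joint_pos": joint angles; "joint_velocities": joint speeds; "tau": joint torques, N m; "position": TCP position; "tcp_rot": TCP orientation; "ft_force": force on the tool from outside, world axes, zero at the start; "wrist_torque": the same for the moment, N m; "gripper_width": finger opening in mm.
Only numpy, scipy, OpenCV 4.12 (cv2) and the standard library are available. Lean on these libraries where they do the work, as an engineer would, in place of code of your own. Each camera call takes 0.05 s, during which the arm holds its last target.

## Working session

There is one attempt and no reset: what is moved stays moved. The work goes in short steps, Python scripts to look and compute and a tool call to move; the robot and the scene stay as the last step left them, time stands still between calls to the robot, and variables do not carry over. Pictures are saved under pics/ and viewed, and the job is handed in when it is done.

Besides the shell and the picture viewer there is one more tool, called after "Emit:" in YAML: its name, and indented under it one key for each argument. carry_out: Moves the arm, as the interface text tells. Its arguments: {"type":"object","properties":{"steps":{"type":"array"},"newtons":{"type":"number"}},"required":["steps"]}

```bash
ls; mkdir -p pics; python3 - <<'E'
from bench import *
import cv2,numpy as np
print(get_obs())
for n in("scene","top","wrist"):
    im=capture(n); cv2.imwrite(f"pics/{n}0.png",im[:,:,::-1])
    print(n,camera_info(n))
E
```

```text
pics
{'clock': 0.0, 'joint_pos': array([ 1.06839952e+00,  1.24527201e-01,  1.65163861e+00, -7.53690956e-06,
        1.36748137e+00, -8.26365372e-02]), 'joint_velocities': array([ 0.00023662,  0.00135317,  0.00192601,  0.00074742, -0.00144536,
       -0.00087083]), 'tau': array([-3.25641107e-03, -4.17609715e+01, -3.59924018e+01,  7.71210389e-02,
        4.94110154e-02, -2.03297250e-04]), 'position': array([264.65051664, 592.99980836, 213.39365789]), 'tcp_rot': array([-0.38520287,  0.59383737,  0.38451086,  0.59255998]), 'ft_force': array([-0.55190814,  0.42670502,  0.10755655]), 'wrist_torque': array([0.00147276, 0.00377725, 0.01440623]), 'gripper_width': 94.96945297139035}
scene {'K': array([[534.075643  ,   0.        , 329.48806255],
       [  0.        , 534.075643  , 242.40734539],
       [  0.        ,   0.        ,   1.        ]]), 'dist_coeffs': array([-0.06841178,  0.        ,  0.        ,  0.        ,  0.        ]), 'R': array([[ 0.2070438 ,  0.9781683 , -0.0178786 ],
       [ 0.73665544, -0.16789761, -0.65509477],
       [-0.64379471,  0.12246294, -0.75533516]]), 't': array(
[... 406 characters left out ...]
 0.16009668,  0.00995735, -0.98705111]]), 't': array([ -91.24469253,  546.00348753, 1244.89671137])}
wrist {'K': array([[402.16873966,   0.        , 326.01584942],
       [  0.        , 402.16873966, 240.84875726],
       [  0.        ,   0.        ,   1.        ]]), 'dist_coeffs': array([0.0135069, 0.       , 0.       , 0.       , 0.       ]), 'hand_eye': array([[-1.45543856e-04, -2.47278669e-01,  9.68944394e-01,
        -1.69990994e+02],
       [ 6.04342614e-04, -9.68944249e-01, -2.47278541e-01,
         6.90797420e+01],
       [ 9.99999807e-01,  5.49584515e-04,  2.90464919e-04,
         1.52460851e+00],
       [ 0.00000000e+00,  0.00000000e+00,  0.00000000e+00,
         1.00000000e+00]])}
```

View pics/scene0.png

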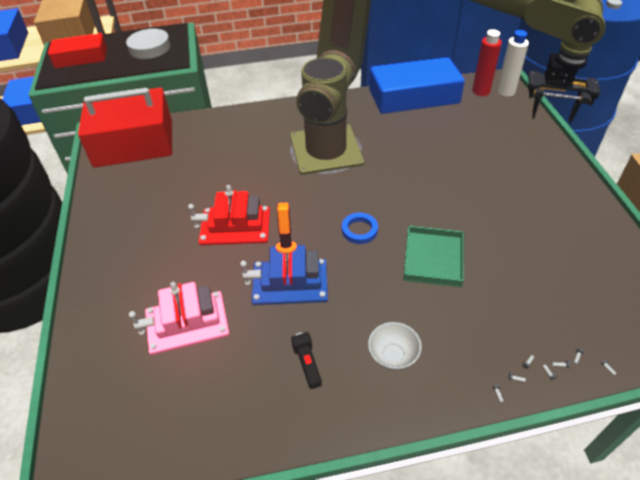

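View pics/top0.png

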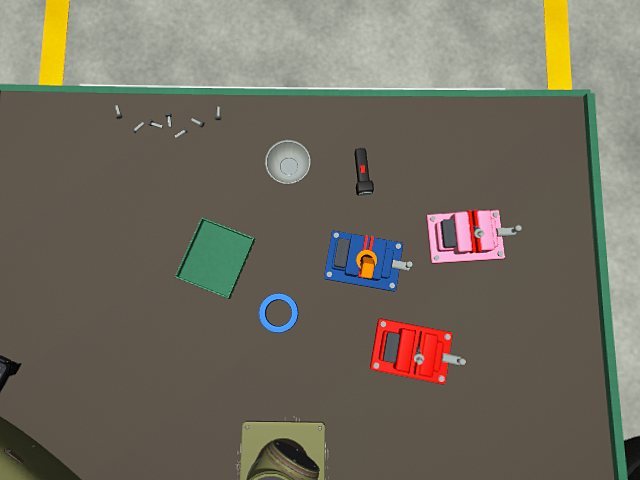

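View pics/wrist0.png

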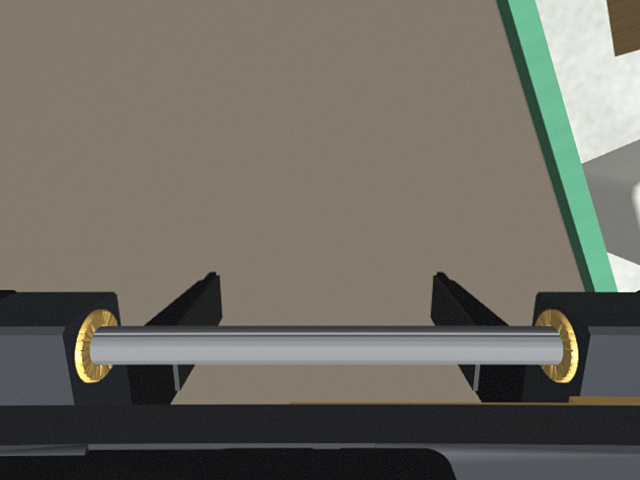

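Blue vice at top (365,262) / scene (289,272), red at (412,352) / (233,217), pink at (468,237) / (185,318). Only the blue one carries the orange handle and matches the description. I'll confirm that in an enlarged crop.

```bash
python3 - <<'E'
import cv2,numpy as np
a=cv2.imread("pics/top0.png")[220:300,310:420]; b=cv2.imread("pics/scene0.png")[195:310,230:340]
a=cv2.resize(a,None,fx=5,fy=5,interpolation=cv2.INTER_CUBIC)
cv2.imwrite("pics/ctop.png",a)
b=cv2.resize(b,None,fx=5,fy=5,interpolation=cv2.INTER_CUBIC); cv2.imwrite("pics/cscene.png",b)
E
```

```text
(no output)
```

View pics/ctop.png

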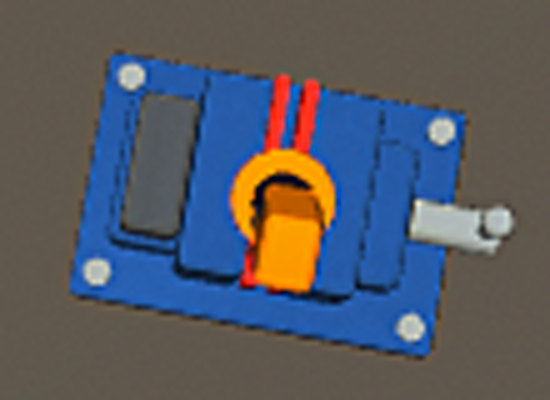

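View pics/cscene.png

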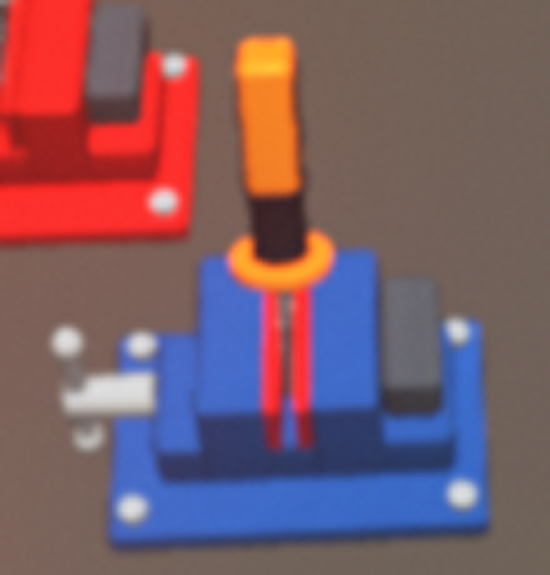

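```bash
cat > h.py <<'E'
import numpy as np, cv2
from scipy.spatial.transform import Rotation as Ro
from scipy.optimize import least_squares
from bench import *
def proj(n,X,obs=None):
    X=np.atleast_2d(np.asarray(X,float)); c=camera_info(n)
    if n=="wrist":
        T=np.eye(4);T[:3,:3]=Ro.from_quat(obs["tcp_rot"]).as_matrix();T[:3,3]=obs["position"]
        W=np.linalg.inv(T@np.array(c["hand_eye"]));R,t=W[:3,:3],W[:3,3]
    else: R,t=np.array(c["R"]),np.array(c["t"])
    return cv2.projectPoints(X,cv2.Rodrigues(R)[0],t,c["K"],c["dist_coeffs"])[0].reshape(-1,2)
def onplane(n,px,z,obs=None):
    px=np.atleast_2d(np.asarray(px,float));c=camera_info(n)
    u=cv2.undistortPoints(px.reshape(-1,1,2),c["K"],c["dist_coeffs"]).reshape(-1,2)
    d=np.c_[u,np.ones(len(u))]
    if n=="wrist":
        T=np.eye(4);T[:3,:3]=Ro.from_quat(obs["tcp_rot"]).as_matrix();T[:3,3]=obs["position"]
        W=T@np.array(c["hand_eye"]);C=W[:3,3];d=d@W[:3,:3].T
    else: C=-np.array(c["R"]).T@c["t"];d=d@np.array(c["R"])
    return C+d*((z-C[2])/d[:,2])[:,None]
def vice(p,X):
    X=np.atleast_2d(np.asarray(X,float)); c,s=np.cos(p[2]),np.sin(p[2])
    return np.c_[p[0]+c*X[:,0]-s*X[:,1],p[1]+s*X[:,0]+c*X[:,1],X[:,2]]
AX=np.array([-np.sin(.35),0,np.cos(.35)]); SH=np.array([-12,0,125.])
E
cat > m1.py <<'E'
from h import *
top=np.array([[112,55],[465,115],[430,355],[73,295]])/5+[310,220]-.0
sc=np.array([[120,340],[480,320],[488,518],[115,535]])/5+[230,195]
# order: top TL=(+x,+y) TR=(+x,-y) BR=(-x,-y) BL=(-x,+y)
def cor(p,h): return vice(p,[[65,95,h],[65,-95,h],[-65,-95,h],[-65,95,h]])
scI=[2,3,0,1]
def f(q):
    p=q[:3];h=q[3];P=cor(p,h)
    e2=proj("scene",P)[[2,3,0,1]] - sc[[0,1,2,3]]
    return np.r_[(proj("top",P)-top).ravel(), e2.ravel(),(h-14)/5]
g=onplane("top",top,12);print(g.round(1)); m=g.mean(0)
r=least_squares(f,[m[0],m[1],0,14]);print(r.x,r.fun.round(1))
p=r.x[:3]
for n in("top","scene"):
    im=cv2.imread(f"pics/{n}0.png")
    S=vice(p,SH)[0]; P=[vice(p,SH+AX*a)[0] for a in(0,47,85,115)]
    print(n,np.round(P,1).tolist(),proj(n,P).round(1).tolist())
E
python3 m1.py
```

```text
[[ 583.  -118.7   12. ]
 [ 552.8 -304.1   12. ]
 [ 427.  -284.2   12. ]
 [ 455.9  -99.4   12. ]]
[ 5.05230438e+02 -1.99273156e+02 -1.56762583e-01  1.00910212e+01] [-1.2 -0.4 -0.5 -0.6 -0.6  0.3 -1.6  0.  -0.7 -0.8 -1.  -0.5 -0.2  0.3
 -1.9  0.9 -0.8]
top [[493.4, -197.4, 125.0], [477.5, -194.9, 169.2], [464.6, -192.8, 204.8], [454.4, -191.2, 233.0]] [[365.9, 259.6], [366.4, 264.0], [366.9, 267.9], [367.3, 271.1]]
scene [[493.4, -197.4, 125.0], [477.5, -194.9, 169.2], [464.6, -192.8, 204.8], [454.4, -191.2, 233.0]] [[285.6, 247.5], [284.2, 230.3], [282.9, 215.9], [281.9, 204.3]]
```

The crop confirms it: blue vice, red soft jaws, orange and black handle. The projected handle end (top 367,271; scene 282,204) agrees with the picture. Next, the tray and the target poses.

```bash
cat > m2.py <<'E'
from h import *
im=cv2.imread("pics/top0.png"); hsv=cv2.cvtColor(im,cv2.COLOR_BGR2HSV)
m=((hsv[...,0]>60)&(hsv[...,0]<95)&(hsv[...,1]>90)).astype(np.uint8); m[:,:150]=0;m[:,280:]=0;m[:200]=0;m[320:]=0
c=max(cv2.findContours(m,0,2)[0],key=cv2.contourArea); r=cv2.minAreaRect(c)
b=cv2.boxPoints(r);print(r,b)
g=onplane("top",b,28);print("rim",g.round(1),g.mean(0), [np.linalg.norm(g[i]-g[i-1]).round(1) for i in range(4)])
o=get_obs(); R=Ro.from_quat(o["tcp_rot"]).as_matrix();print("tool axes cols\n",R.round(3))
c=camera_info("scene")
print(np.array(masks_of("tray","top")[0]["extent"])*[640,480,640,480])
for n in("scene",):
    print(proj(n,g).round(1))
E
python3 m2.py
```

```text
((214.68966674804688, 257.2241516113281), (58.95659637451172, 66.8349838256836), 23.198589324951172) [[174.43105 276.3276 ]
 [200.75862 214.89656]
 [254.94829 238.1207 ]
 [228.62071 299.55176]]
rim [[457.3 286.1  28. ]
 [619.2 226.9  28. ]
 [559.   83.   28. ]
 [399.4 144.9  28. ]] [508.74501557 185.22073971  28.        ] [np.float64(152.7), np.float64(172.4), np.float64(155.9), np.float64(171.2)]
tool axes cols
 [[-0.001 -0.913  0.408]
 [-0.001  0.408  0.913]
 [-1.     0.    -0.002]]
[173.696 217.92   77.12   80.016]
[[462.3 230.7]
 [463.6 281.1]
 [401.7 272.7]
 [406.2 223.9]]
```

```bash
cat >> h.py <<'E'
def toolR(axis,jaw):
    x=-np.array(axis)/np.linalg.norm(axis); z=np.array(jaw)-np.dot(jaw,x)*x; z/=np.linalg.norm(z)
    return np.c_[x,np.cross(z,x),z]
def delta(pos,R,base=None):
    if base is None:
        o=get_obs(); base=(o["position"],Ro.from_quat(o["tcp_rot"]).as_matrix())
    p0,R0=base
    return (R0.T@(np.array(pos)-p0)/10).round(2), Ro.from_matrix(R0.T@R).as_rotvec().round(3)
P0=np.array([505.23,-199.27,-.1568])
def vdir(p,v): return vice(p,v)[0]*1 - np.r_[p[:2],0]
E
python3 - <<'E'
from h import *
a=vdir(P0,AX);y=vdir(P0,[0,1,0]);S=vice(P0,SH)[0]
R=toolR(a,-y);print(R.round(3),a,S)
t=S+a*196;print(t);print(*delta(t,R))
E
```

```text
[[ 0.339  0.928 -0.156]
 [-0.054 -0.147 -0.988]
 [-0.939  0.343 -0.   ]] [-0.33869115  0.05354633  0.93937271] [ 493.37721545 -197.39610077  125.        ]
[ 426.99374946 -186.90102047  309.11705172]
[ -9.45 -46.61 -64.64] [ 2.838 -0.502  0.068]
```

Emit:
carry_out:
  steps: [0, -0.4, -1.9, -2.6, 0.114, -0.02, 0.003, 0, -0.8, -3.8, -5.2, 0.228, -0.04, 0.006, 0, -1.2, -5.6, -7.8, 0.342, -0.06, 0.008, 0, -1.6, -7.5, -10.4, 0.456, -0.08, 0.011, 0, -2.0, -9.3, -12.9, 0.568, -0.1, 0.014]
  newtons: 60

```text
clock: 0.62
position: [297.3, 436.2, 234.4]
tcp_rot: [-0.178, 0.65, 0.224, 0.704]
ft_force: [0.6, -0.0, 0.7]
gripper_width: 95.3
```

```bash
cat > d.py <<'E'
from h import *
import sys
L=float(sys.argv[1]) if len(sys.argv)>1 else 196
p=P0
a=vdir(p,AX);y=vdir(p,[0,1,0]);S=vice(p,SH)[0];R=toolR(a,-y);o=get_obs()
print(o["position"].round(1),o["joint_pos"].round(2));print(*delta(S+a*L,R))
E
python3 d.py
```

```text
[297.3 436.2 234.4] [ 0.86 -0.23  1.96  0.01  1.31  0.28]
[-11.98 -58.9  -22.25] [ 2.265 -0.401  0.054]
```

Emit:
carry_out:
  steps: [0, -0.6, -2.9, -1.1, 0.114, -0.02, 0.003, 0, -1.2, -5.8, -2.2, 0.228, -0.04, 0.006, 0, -1.8, -8.7, -3.3, 0.342, -0.06, 0.008, 0, -2.4, -11.6, -4.4, 0.456, -0.08, 0.011, 0, -3.0, -14.5, -5.5, 0.568, -0.1, 0.014]

```text
clock: 1.03
position: [329.6, 283.0, 253.6]
tcp_rot: [0.042, 0.653, 0.047, 0.755]
ft_force: [0.9, 0.4, -0.0]
gripper_width: 95.1
```

```bash
python3 d.py
```

```text
[329.6 283.  253.6] [ 0.57 -0.55  2.16  0.03  1.34  0.56]
[ -9.95 -46.08  10.57] [ 1.697 -0.302  0.04 ]
```

Emit:
carry_out:
  steps: [0, -0.6, -3.1, 0.7, 0.114, -0.02, 0.003, 0, -1.2, -6.1, 1.4, 0.228, -0.04, 0.006, 0, -1.8, -9.2, 2.1, 0.342, -0.06, 0.008, 0, -2.4, -12.2, 2.8, 0.456, -0.08, 0.011, 0, -3.0, -15.2, 3.5, 0.568, -0.1, 0.014]

```text
clock: 1.45
position: [363.0, 128.6, 269.4]
tcp_rot: [0.259, 0.601, -0.135, 0.744]
ft_force: [0.9, -0.1, 0.2]
gripper_width: 95.0
```

```bash
python3 d.py
```

```text
[363.  128.6 269.4] [ 0.14 -0.76  2.26  0.08  1.38  0.71]
[ -5.76 -22.01  23.11] [ 1.129 -0.201  0.026]
```

Emit:
carry_out:
  steps: [0, -0.5, -2.2, 2.3, 0.113, -0.02, 0.003, 0, -1.0, -4.4, 4.6, 0.226, -0.04, 0.006, 0, -1.6, -6.6, 6.9, 0.339, -0.06, 0.008, 0, -2.2, -8.8, 9.2, 0.452, -0.08, 0.011, 0, -2.8, -11.0, 11.5, 0.565, -0.1, 0.014]

```text
clock: 1.87
position: [395.6, -28.8, 288.7]
tcp_rot: [0.453, 0.5, -0.305, 0.672]
ft_force: [2.0, 1.0, 0.1]
gripper_width: 95.1
```

```bash
python3 d.py
```

```text
[395.6 -28.8 288.7] [-0.31 -0.76  2.24  0.14  1.37  0.83]
[-1.64 -3.05 15.87] [ 0.563 -0.101  0.013]
```

Emit:
carry_out:
  steps: [0, -0.3, -0.6, 3.2, 0.113, -0.02, 0.003, 0, -0.6, -1.2, 6.4, 0.226, -0.04, 0.006, 0, -1.0, -1.8, 9.6, 0.339, -0.06, 0.008, 0, -1.3, -2.4, 12.8, 0.452, -0.08, 0.011, 0, -1.6, -3.0, 15.9, 0.563, -0.1, 0.013]

```text
clock: 2.28
position: [428.6, -187.0, 308.8]
tcp_rot: [0.61, 0.359, -0.45, 0.545]
ft_force: [0.9, 0.5, -1.0]
gripper_width: 95.0
```

Emit:
carry_out:
  steps: [0, 0, 0, 0, 0, 0, 0, 0, 0, 0, 0, 0, 0, 0]

```text
clock: 2.45
position: [428.6, -186.0, 308.3]
tcp_rot: [0.608, 0.361, -0.449, 0.546]
ft_force: [0.7, 1.7, 0.2]
gripper_width: 95.1
```

```bash
python3 d.py; python3 - <<'E'
from h import *
o=get_obs(); im=capture("wrist"); cv2.imwrite("pics/w1.png",im[:,:,::-1])
np.save("o1.npy",np.r_[o["position"],o["tcp_rot"]]);print(o["ft_force"],o["wrist_torque"])
S=vice(P0,SH)[0];a=vdir(P0,AX)
print(proj("wrist",[S+a*k for k in(0,47,85,115)],o).round(1))
E
```

```text
[ 428.6 -186.   308.3] [-0.62 -0.58  2.11  0.16  1.3   1.08]
[-0.13 -0.11  0.11] [ 0.004 -0.002  0.003]
[0.66688353 1.66041987 0.17469173] [0.01554784 0.33711068 0.00418549]
[[329.4 216.9]
 [329.7 228.1]
 [330.  239.7]
 [330.4 251.2]]
```

View pics/w1.png

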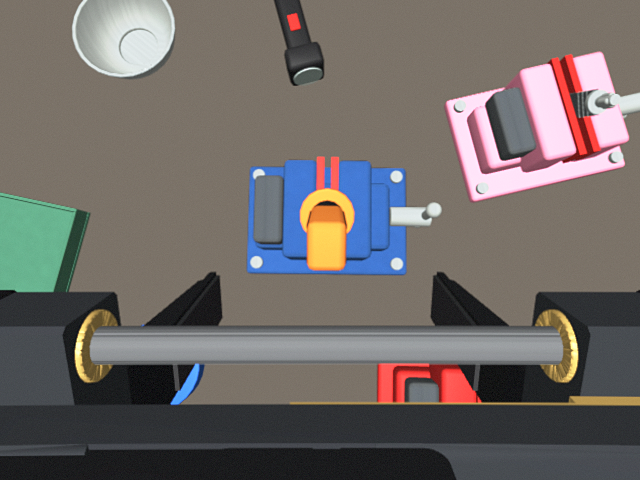

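```bash
python3 - <<'E'
from h import *
im=cv2.imread("pics/w1.png");hsv=cv2.cvtColor(im,cv2.COLOR_BGR2HSV)
m=(hsv[...,0]>8)&(hsv[...,0]<25)&(hsv[...,1]>150)
m[:150]=0;m[300:]=0;m[:,:280]=0;m[:,380:]=0
for r in range(188,274,4):
    c=np.where(m[r])[0]
    if len(c):print(r,c.min(),c.max(),(c.min()+c.max())/2)
b=((hsv[...,0]>105)&(hsv[...,0]<125)&(hsv[...,1]>120));b[:,:240]=0;b[:,410:]=0
for r in(180,230,268):
    c=np.where(b[r])[0];print("blue",r,c.min(),c.max())
cv2.imwrite("pics/w1c.png",cv2.resize(im[150:280,240:440],None,fx=4,fy=4,interpolation=cv2.INTER_CUBIC))
v=np.load("o1.npy");o=dict(position=v[:3],tcp_rot=v[3:])
print(proj("wrist",vice(P0,[[65,95,10],[65,-95,10],[-65,-95,10],[-65,95,10],[-62,50,95],[-62,-50,95]]),o).round(1))
E
```

```text
192 314 340 327.0
196 308 345 326.5
200 305 348 326.5
204 303 350 326.5
208 302 352 327.0
212 301 353 327.0
216 301 353 327.0
220 301 353 327.0
224 302 351 326.5
228 304 350 327.0
232 307 347 327.0
236 308 345 326.5
240 308 345 326.5
244 308 345 326.5
248 308 345 326.5
252 308 344 326.0
256 307 344 325.5
260 307 345 326.0
264 308 344 326.0
268 311 342 326.5
blue 180 250 404
blue 230 248 405
blue 268 247 405
[[251.4 168.9]
 [406.7 169.6]
 [408.2 276.3]
 [248.9 275.5]
 [278.1 271.7]
 [379.8 272.2]]
```

View pics/w1c.png

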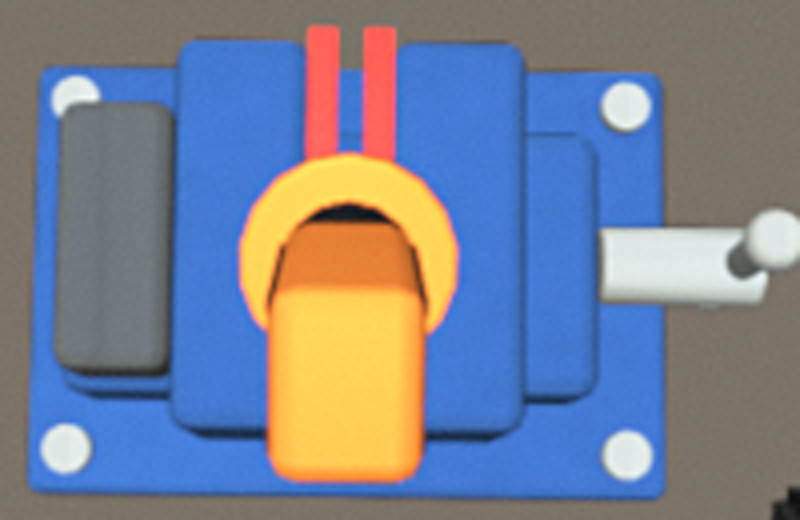

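```bash
cat > m3.py <<'E'
from h import *
top=np.array([[112,55],[465,115],[430,355],[73,295],[290,257]])/5+[310,220]-.4
sc=np.array([[488,518],[480,320],[120,340],[115,535],[268,50]])/5+[230,195]-.4
wr=np.array([[42,68],[662,75],[664,497],[30,490],[347,384]])/4+[240,150]-.375
v=np.load("o1.npy");o=dict(position=v[:3],tcp_rot=v[3:])
# scene order -> TL..: (+x,+y),(+x,-y),(-x,-y),(-x,+y)
sc=sc[[0,3,2,1,4]]
def pts(p,h): return np.r_[vice(p,[[65,95,h],[65,-95,h],[-65,-95,h],[-65,95,h]]),vice(p,SH+115*AX)]
obs={"top":(top,.42),"scene":(sc,.37),"wrist":(wr,np.array([.9]*4+[1.5])[:,None])}
def f(q,cams):
    P=pts(q[:3],q[3]); r=[(q[3]-12)/4]
    for n in cams:
        d=(proj(n,P,o)-obs[n][0])/obs[n][1]; r+=list(d.ravel())
    return np.array(r)
for cams in(["top"],["scene"],["wrist"],["top","scene","wrist"]):
    r=least_squares(f,[505,-199,-.157,12],args=(cams,));print(cams,r.x.round(3));print((r.fun[1:].reshape(-1,2)).round(1).tolist())
E
python3 m3.py
```

```text
['top'] [ 5.06025e+02 -2.00647e+02 -1.57000e-01  8.21200e+00]
[[-0.6, -0.3], [0.8, -0.7], [0.5, 1.2], [-1.6, 0.4], [0.7, -0.6]]
['scene'] [ 5.05546e+02 -1.97486e+02 -1.58000e-01  1.14800e+01]
[[2.4, 1.1], [-2.3, 2.4], [0.8, -2.1], [0.3, -1.0], [-1.2, -1.0]]
['wrist'] [ 5.08722e+02 -1.97612e+02 -1.63000e-01  8.42500e+00]
[[0.1, -0.5], [-0.2, -0.5], [0.1, 0.3], [-0.1, 0.2], [0.1, 0.4]]
['top', 'scene', 'wrist'] [ 5.06735e+02 -1.98418e+02 -1.59000e-01  1.25530e+01]
[[-2.4, -1.9], [-0.5, -1.8], [-1.1, 0.4], [-3.7, -0.8], [-1.9, -1.4], [1.6, 1.8], [-3.4, 2.8], [-0.0, -1.8], [-0.3, -0.6], [-2.0, 0.1], [0.2, 0.4], [1.3, -0.2], [2.1, 1.6], [0.3, 2.2], [1.4, 2.3]]
```

```bash
sed -i 's/^P0=.*/P0=np.array([506.7,-198.4,-.159])/' h.py; python3 d.py 66
```

```text
[ 428.6 -185.1  308.2] [-0.62 -0.58  2.11  0.16  1.3   1.08]
[12.91  0.07  0.12] [ 0.008 -0.004  0.003]
```

Emit:
carry_out:
  steps: [0, 2.5, 0, 0.1, 0.008, -0.004, 0.003, 0, 5.0, 0.1, 0.1, 0.008, -0.004, 0.003, 0, 7.0, 0.1, 0.1, 0.008, -0.004, 0.003, 0, 8.0, 0.1, 0.1, 0.008, -0.004, 0.003, 0, 8.0, 0.1, 0.1, 0.008, -0.004, 0.003]

```text
clock: 2.92
position: [455.7, -188.4, 230.5]
tcp_rot: [0.609, 0.36, -0.45, 0.545]
ft_force: [0.3, 0.1, 0.4]
gripper_width: 94.8
```

```bash
python3 d.py 66; python3 - <<'E'
from h import *
o=get_obs(); im=capture("wrist"); cv2.imwrite("pics/w2.png",im[:,:,::-1])
print(o["ft_force"],o["wrist_torque"])
S=vice(P0,SH)[0];a=vdir(P0,AX)
print(proj("wrist",[S+a*k for k in(0,47,85,115)],o).round(1))
E
```

```text
[ 455.7 -188.4  230.5] [-0.59 -0.48  2.18  0.16  1.13  1.1 ]
[4.68 0.16 0.19] [ 0.001 -0.002  0.003]
[0.2843932  0.11440405 0.38595769] [ 0.0185052   0.3707704  -0.02469765]
[[330.9 235.2]
 [331.6 253.6]
 [332.4 274.2]
 [333.3 296.5]]
```

View pics/w2.png

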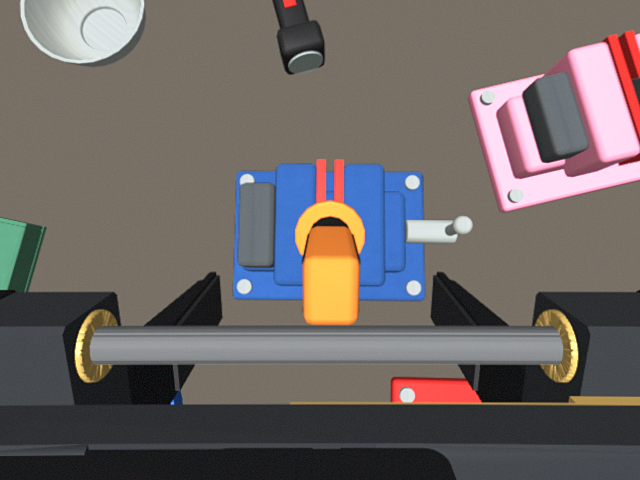

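```bash
python3 - <<'E'
from h import *
im=cv2.imread("pics/w2.png");hsv=cv2.cvtColor(im,cv2.COLOR_BGR2HSV)
m=(hsv[...,0]>8)&(hsv[...,0]<25)&(hsv[...,1]>150)
m[:150]=0;m[330:]=0;m[:,:280]=0;m[:,400:]=0
for r in range(202,326,8):
    c=np.where(m[r])[0]
    if len(c):print(r,c.min(),c.max(),(c.min()+c.max())/2)
g=im.sum(2)
for r in(275,285,295,300,310):
    d=np.where(g[r]<150)[0];l=d[d<326].max();rr=d[d>340].min();print("fing",r,l,rr,(l+rr)/2)
E
```

```text
202 318 341 329.5
210 306 353 329.5
218 300 359 329.5
226 297 362 329.5
234 296 363 329.5
242 296 363 329.5
250 299 360 329.5
258 304 357 330.5
266 303 358 330.5
274 303 358 330.5
282 303 358 330.5
290 303 358 330.5
298 303 358 330.5
306 303 358 330.5
314 303 357 330.0
322 307 354 330.5
fing 275 215 436 325.5
fing 285 219 433 326.0
fing 295 220 432 326.0
fing 300 220 432 326.0
fing 310 221 431 326.0
```

Emit:
carry_out:
  steps: [0, 1.0, 0.2, 0.24, 0, 0, 0, 0, 3.0, 0.25, 0.24, 0, 0, 0, 60, 4.3, 0.25, 0.24, 0, 0, 0, 130, 4.7, 0.25, 0.24, 0, 0, 0, 150, 4.7, 0.25, 0.24, 0, 0, 0]
  newtons: 10

```text
clock: 3.38
position: [474.5, -195.5, 190.1]
tcp_rot: [0.61, 0.358, -0.45, 0.546]
ft_force: [0.1, -0.5, -0.4]
gripper_width: 80.0
```

```bash
python3 d.py 66; python3 - <<'E'
from h import *
o=get_obs(); im=capture("wrist"); cv2.imwrite("pics/w3.png",im[:,:,::-1])
R=Ro.from_quat(o["tcp_rot"]).as_matrix()
print(R.T@o["ft_force"],R.T@o["wrist_torque"],o["gripper_width"])
E
```

```text
[ 474.5 -195.5  190.1] [-0.58 -0.4   2.19  0.16  1.03  1.09]
[ 0.21 -0.34 -0.23] [-0.     0.001 -0.001]
[0.40670757 0.03569772 0.4584926 ] [-0.02561018 -0.04067575 -0.30717303] 80.01264603001377
```

View pics/w3.png

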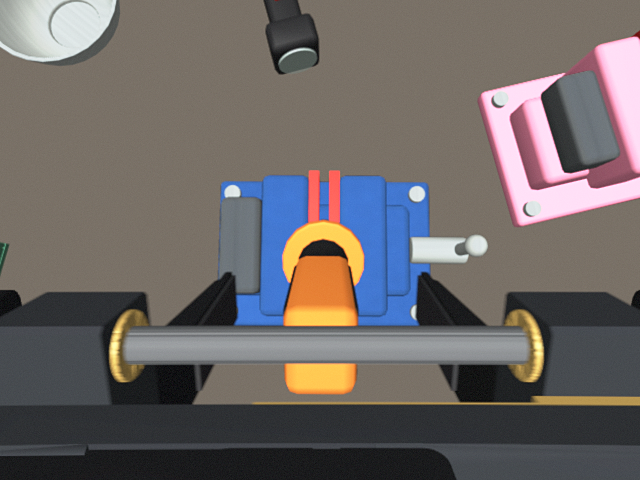

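Emit:
carry_out:
  steps: [110, 0.2, -0.24, -0.23, 0, 0, 0, 110, 0.2, -0.24, -0.23, 0, 0, 0, 110, 0.2, -0.24, -0.23, 0, 0, 0]

```text
clock: 3.68
position: [473.5, -193.2, 188.8]
tcp_rot: [0.61, 0.357, -0.45, 0.546]
ft_force: [0.9, -0.1, 0.2]
gripper_width: 57.5
```

```bash
cat > w.py <<'E'
from h import *
import sys
n=sys.argv[1]
o=get_obs(); im=capture("wrist"); cv2.imwrite(f"pics/{n}.png",im[:,:,::-1])
R=Ro.from_quat(o["tcp_rot"]).as_matrix()
print("F",(R.T@o["ft_force"]).round(2),"M",(R.T@o["wrist_torque"]).round(3),o["gripper_width"],o["joint_velocities"].round(4))
im=im[:,:,::-1].copy();hsv=cv2.cvtColor(im,cv2.COLOR_BGR2HSV)
m=(hsv[...,0]>8)&(hsv[...,0]<25)&(hsv[...,1]>150)
m[:200]=0;m[395:]=0;m[:,:270]=0;m[:,400:]=0
for r in(240,300,310,372,380):
    c=np.where(m[r])[0]
    if len(c):print(r,c.min(),c.max(),(c.min()+c.max())/2)
g=im.sum(2)
for r in(290,300,310):
    d=np.where(g[r]<150)[0];
    try: l=d[d<326].max();rr=d[d>340].min();print("fing",r,l,rr,(l+rr)/2)
    except Exception as e: pass
E
python3 d.py 66; python3 w.py w4
```

```text
[ 473.5 -193.2  188.8] [-0.57 -0.41  2.2   0.16  1.03  1.1 ]
[ 0.13 -0.16 -0.01] [-0.     0.001 -0.003]
F [ 0.15  0.95 -0.  ] M [ 0.019 -0.08  -0.35 ] 57.52888742423641 [-0.0018  0.0043 -0.0006 -0.0014 -0.002  -0.0011]
240 291 362 326.5
300 293 360 326.5
310 290 363 326.5
372 290 362 326.0
380 292 360 326.0
fing 290 294 359 326.5
fing 300 291 361 326.0
fing 310 261 391 326.0
```

Emit:
carry_out:
  steps: [170, 0.1, 0, 0, 0, 0, 0, 190, 0.1, 0, 0, 0, 0, 0, 200, 0.1, 0, 0, 0, 0, 0, 210, 0.1, 0, 0, 0, 0, 0, 210, 0.1, 0, 0, 0, 0, 0]
  newtons: 10

```text
clock: 4.15
position: [473.7, -193.2, 187.0]
tcp_rot: [0.61, 0.357, -0.45, 0.546]
ft_force: [0.3, -0.9, 1.0]
gripper_width: 25.9
```

```bash
python3 d.py 66; python3 w.py w5
```

```text
[ 473.7 -193.2  187. ] [-0.57 -0.4   2.2   0.16  1.03  1.1 ]
[-0.05 -0.11 -0.01] [-0.     0.001 -0.002]
F [-0.76  0.75  0.8 ] M [-0.012 -0.274 -0.365] 25.854968053811955 [-0.0009 -0.0005  0.0013 -0.0195 -0.0116 -0.0004]
240 290 363 326.5
300 292 361 326.5
310 289 364 326.5
372 290 363 326.5
380 291 361 326.0
fing 290 293 360 326.5
fing 300 291 362 326.5
fing 310 288 365 326.5
```

Emit:
carry_out:
  steps: [255, 0, 0, 0, 0, 0, 0, 255, 0, 0, 0, 0, 0, 0, 255, -0.15, 0, 0, 0, 0, 0, 255, -0.3, 0, 0, 0, 0, 0, 255, -0.3, 0, 0, 0, 0, 0]
  newtons: 60

```text
clock: 4.62
position: [472.8, -193.2, 188.9]
tcp_rot: [0.61, 0.357, -0.45, 0.546]
ft_force: [5.9, -3.1, -9.2]
gripper_width: 25.4
```

```bash
cat > s.py <<'E'
from h import *
o=get_obs();R=Ro.from_quat(o["tcp_rot"]).as_matrix()
S=vice(P0,SH)[0];a=vdir(P0,AX);q=o["position"]-S
Rv=toolR(a,-vdir(P0,[0,1,0])); loc=Rv.T@q
rv=Ro.from_matrix(Rv.T@R).as_rotvec()
print("t",o["clock"],"F",(R.T@o["ft_force"]).round(2),"M",(R.T@o["wrist_torque"]).round(3),"w",round(o["gripper_width"],2),"L",round(q@a,2),"side(y,z nominal)",loc[1:].round(2),"rv",rv.round(3),"j6",o["joint_pos"][5].round(2))
E
python3 s.py
```

```text
t 4.6167 F [10.79  2.79  2.09] M [-0.017 -0.537  0.442] w 25.44 L 67.7 side(y,z nominal) [0.96 0.19] rv [ 0.001 -0.001  0.002] j6 1.1
```

Emit:
carry_out:
  steps: [255, 0, 0, 0, 0.12, 0, 0, 255, -0.01, 0, 0, 0.24, 0, 0, 255, -0.03, 0, 0, 0.36, 0, 0, 255, -0.05, 0, 0, 0.48, 0, 0, 255, -0.06, 0, 0, 0.6, 0, 0]

```text
clock: 5.03
position: [472.3, -193.1, 189.1]
tcp_rot: [0.745, 0.207, -0.536, 0.339]
ft_force: [4.9, -3.4, -7.1]
gripper_width: 26.0
```

```bash
python3 s.py
```

```text
t 5.0333 F [8.48 3.63 0.67] M [-0.191 -0.507  0.617] w 25.99 L 68.02 side(y,z nominal) [0.58 0.21] rv [ 0.606 -0.001  0.002] j6 1.7
```

Emit:
carry_out:
  steps: [255, -0.05, 0, 0, 0.12, 0, 0, 255, -0.08, 0, 0, 0.24, 0, 0, 255, -0.1, 0, 0, 0.36, 0, 0, 255, -0.12, 0, 0, 0.48, 0, 0, 255, -0.14, 0, 0, 0.6, 0, 0]

```text
clock: 5.45
position: [471.7, -193.2, 190.1]
tcp_rot: [0.812, 0.039, -0.574, 0.104]
ft_force: [4.4, -5.3, -7.9]
gripper_width: 25.6
```

```bash
python3 s.py
```

```text
t 5.45 F [ 9.16  4.96 -0.42] M [-0.205 -0.148  0.762] w 25.61 L 69.18 side(y,z nominal) [0.4  0.39] rv [ 1.206e+00 -1.000e-03  2.000e-03] j6 2.3
```

Emit:
carry_out:
  steps: [255, -0.05, 0, 0, -0.12, 0, 0, 255, -0.08, 0, 0, -0.24, 0, 0, 255, -0.1, 0, 0, -0.36, 0, 0, 255, -0.12, 0, 0, -0.48, 0, 0, 255, -0.14, 0, 0, -0.6, 0, 0]

```text
clock: 5.87
position: [471.4, -192.9, 191.2]
tcp_rot: [0.743, 0.21, -0.535, 0.343]
ft_force: [6.0, -4.3, -9.3]
gripper_width: 25.6
```

```bash
python3 s.py
```

```text
t 5.8667 F [11.01  4.3   0.99] M [ 0.171 -0.276  0.789] w 25.63 L 70.34 side(y,z nominal) [0.41 0.16] rv [ 0.596 -0.001  0.002] j6 1.69
```

Emit:
carry_out:
  steps: [255, -0.02, 0, 0, -0.12, 0, 0, 255, -0.04, 0, 0, -0.24, 0, 0, 255, -0.06, 0, 0, -0.36, 0, 0, 255, -0.08, 0, 0, -0.48, 0, 0, 255, -0.1, 0, 0, -0.6, 0, 0]

```text
clock: 6.28
position: [471.2, -192.7, 192.2]
tcp_rot: [0.609, 0.358, -0.449, 0.547]
ft_force: [7.6, -2.5, -9.5]
gripper_width: 25.5
```

```bash
python3 s.py
```

```text
t 6.2833 F [11.63  4.12  1.24] M [ 0.208 -0.321  0.586] w 25.55 L 71.29 side(y,z nominal) [0.52 0.01] rv [-0.004 -0.001  0.002] j6 1.09
```

Emit:
carry_out:
  steps: [255, -0.02, 0, 0, -0.12, 0, 0, 255, -0.04, 0, 0, -0.24, 0, 0, 255, -0.06, 0, 0, -0.36, 0, 0, 255, -0.08, 0, 0, -0.48, 0, 0, 255, -0.1, 0, 0, -0.6, 0, 0]

```text
clock: 6.7
position: [470.8, -192.4, 192.9]
tcp_rot: [0.42, 0.475, -0.323, 0.702]
ft_force: [6.3, -1.9, -9.6]
gripper_width: 25.8
```

```bash
python3 s.py
```

```text
t 6.7 F [11.21  1.81  2.28] M [ 0.141 -0.641  0.285] w 25.8 L 72.19 side(y,z nominal) [ 0.38 -0.29] rv [-0.604 -0.     0.001] j6 0.49
```

Emit:
carry_out:
  steps: [255, -0.05, 0, 0, -0.12, 0, 0, 255, -0.08, 0, 0, -0.24, 0, 0, 255, -0.1, 0, 0, -0.36, 0, 0, 255, -0.12, 0, 0, -0.48, 0, 0, 255, -0.14, 0, 0, -0.6, 0, 0]

```text
clock: 7.12
position: [470.2, -192.2, 194.0]
tcp_rot: [0.194, 0.55, -0.168, 0.795]
ft_force: [7.8, -2.3, -10.7]
gripper_width: 25.6
```

```bash
python3 s.py
```

```text
t 7.1167 F [12.87  0.4   4.06] M [ 0.124 -0.771 -0.059] w 25.61 L 73.4 side(y,z nominal) [ 0.2 -0.4] rv [-1.204e+00 -0.000e+00  1.000e-03] j6 -0.11
```

Emit:
carry_out:
  steps: [255, -0.03, 0, 0, -0.12, 0, 0, 255, -0.05, 0, 0, -0.24, 0, 0, 255, -0.07, 0, 0, -0.36, 0, 0, 255, -0.09, 0, 0, -0.48, 0, 0, 255, -0.11, 0, 0, -0.6, 0, 0]

```text
clock: 7.53
position: [469.6, -191.9, 194.7]
tcp_rot: [-0.05, 0.575, 0.002, 0.817]
ft_force: [7.6, -2.3, -9.9]
gripper_width: 26.2
```

```bash
python3 s.py
```

```text
t 7.5333 F [11.97 -1.97  3.65] M [ 0.141 -0.597 -0.471] w 26.25 L 74.28 side(y,z nominal) [-0.16 -0.51] rv [-1.804e+00  0.000e+00  1.000e-03] j6 -0.71
```

Emit:
carry_out:
  steps: [255, -0.05, 0, 0, -0.12, 0, 0, 255, -0.08, 0, 0, -0.24, 0, 0, 255, -0.1, 0, 0, -0.36, 0, 0, 255, -0.12, 0, 0, -0.48, 0, 0, 255, -0.14, 0, 0, -0.6, 0, 0]

```text
clock: 7.95
position: [469.0, -192.0, 195.8]
tcp_rot: [-0.289, 0.549, 0.172, 0.765]
ft_force: [6.7, -4.2, -11.5]
gripper_width: 25.6
```

```bash
python3 s.py; python3 w.py w6; python3 - <<'E'
from h import *
im=capture("scene");cv2.imwrite("pics/s6.png",cv2.resize(im[160:310,210:370,::-1],None,fx=4.8,fy=4,interpolation=cv2.INTER_CUBIC))
E
```

```text
t 7.95 F [13.27 -4.18 -0.36] M [ 0.135  0.013 -0.798] w 25.64 L 75.49 side(y,z nominal) [-0.42 -0.32] rv [-2.404e+00  1.000e-03  0.000e+00] j6 -1.31
F [13.27 -4.18 -0.36] M [ 0.135  0.013 -0.798] 25.635210064216338 [-2.8000e-03 -4.3000e-03  8.0000e-04  3.9000e-03  1.0000e-03 -1.4245e+00]
240 290 362 326.0
300 292 360 326.0
310 289 363 326.0
372 289 363 326.0
380 291 361 326.0
fing 290 293 359 326.0
fing 300 291 361 326.0
fing 310 288 365 326.5
```

View pics/w6.png

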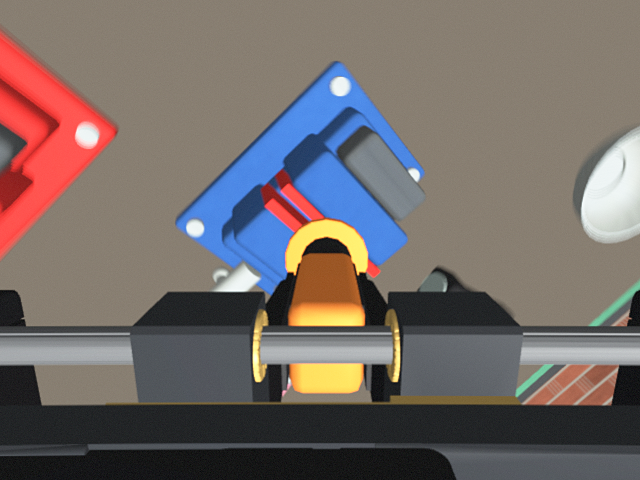

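View pics/s6.png

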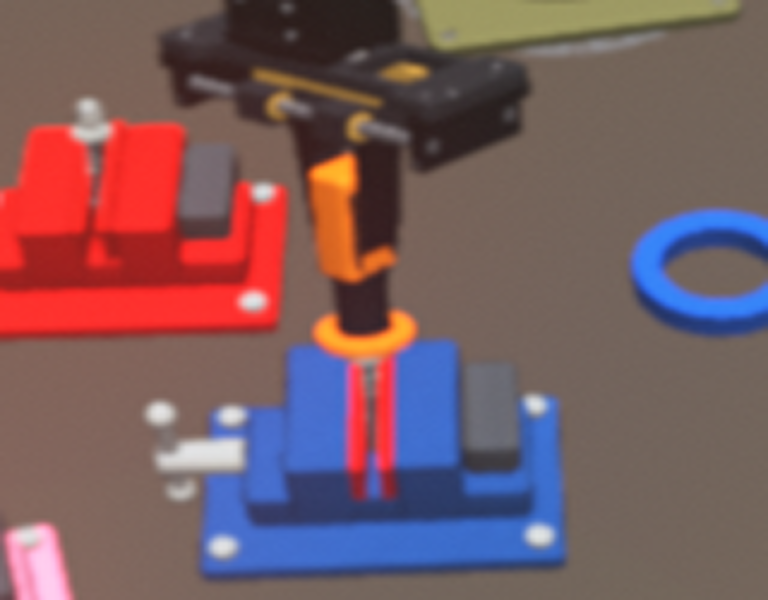

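The handle has turned with the gripper: in the wrist view its columns 290–362 are still centred at 326 between the fingers. It has slid about 7 mm so far, with no pad slip. I'll carry on.

Emit:
carry_out:
  steps: [255, -0.02, 0, 0, -0.12, 0, 0, 255, -0.04, 0, 0, -0.24, 0, 0, 255, -0.06, 0, 0, -0.36, 0, 0, 255, -0.08, 0, 0, -0.48, 0, 0, 255, -0.1, 0, 0, -0.6, 0, 0]

```text
clock: 8.47
position: [468.5, -192.1, 196.6]
tcp_rot: [-0.502, 0.474, 0.326, 0.646]
ft_force: [6.6, -3.0, -10.6]
gripper_width: 25.5
```

```bash
python3 s.py
```

```text
t 8.4667 F [12.32 -3.17 -1.55] M [ 0.204  0.353 -0.661] w 25.51 L 76.45 side(y,z nominal) [-0.55 -0.16] rv [-3.004e+00  1.000e-03 -0.000e+00] j6 -1.91
```

Emit:
carry_out:
  steps: [255, -0.02, 0, 0, -0.12, 0, 0, 255, -0.04, 0, 0, -0.24, 0, 0, 255, -0.06, 0, 0, -0.36, 0, 0, 255, -0.08, 0, 0, -0.48, 0, 0, 255, -0.1, 0, 0, -0.6, 0, 0]

```text
clock: 8.88
position: [468.2, -192.4, 197.7]
tcp_rot: [0.671, -0.356, -0.452, -0.468]
ft_force: [6.8, -5.1, -11.6]
gripper_width: 25.9
```

```bash
python3 s.py
```

```text
t 8.8833 F [13.48 -1.05 -4.88] M [0.19  0.888 0.003] w 25.92 L 77.53 side(y,z nominal) [-0.44  0.15] rv [ 2.679e+00 -1.000e-03  1.000e-03] j6 -2.51
```

Emit:
carry_out:
  steps: [255, 0, 0, 0, 0.12, 0, 0, 255, -0.01, 0, 0, 0.24, 0, 0, 255, -0.03, 0, 0, 0.36, 0, 0, 255, -0.05, 0, 0, 0.48, 0, 0, 255, -0.08, 0, 0, 0.6, 0, 0]

```text
clock: 9.3
position: [467.9, -192.1, 198.4]
tcp_rot: [-0.499, 0.476, 0.324, 0.648]
ft_force: [6.5, -3.7, -10.2]
gripper_width: 25.6
```

```bash
python3 s.py
```

```text
t 9.3 F [12.02 -3.44 -2.17] M [-0.161  0.423 -0.591] w 25.64 L 78.37 side(y,z nominal) [-0.51 -0.04] rv [-2.994e+00  1.000e-03 -1.000e-03] j6 -1.9
```

Emit:
carry_out:
  steps: [255, -0.03, 0, 0, 0.12, 0, 0, 255, -0.06, 0, 0, 0.24, 0, 0, 255, -0.08, 0, 0, 0.36, 0, 0, 255, -0.1, 0, 0, 0.48, 0, 0, 255, -0.12, 0, 0, 0.6, 0, 0]

```text
clock: 9.72
position: [467.7, -191.8, 199.6]
tcp_rot: [-0.285, 0.55, 0.169, 0.767]
ft_force: [7.7, -2.3, -9.7]
gripper_width: 25.6
```

```bash
python3 s.py
```

```text
t 9.7167 F [11.87 -3.72  2.08] M [-0.231 -0.312 -0.763] w 25.63 L 79.52 side(y,z nominal) [-0.35 -0.37] rv [-2.394  0.    -0.   ] j6 -1.3
```

Emit:
carry_out:
  steps: [255, -0.03, 0, 0, 0.12, 0, 0, 255, -0.05, 0, 0, 0.24, 0, 0, 255, -0.07, 0, 0, 0.36, 0, 0, 255, -0.09, 0, 0, 0.48, 0, 0, 255, -0.11, 0, 0, 0.6, 0, 0]

```text
clock: 10.13
position: [467.6, -191.6, 200.8]
tcp_rot: [-0.045, 0.575, -0.001, 0.817]
ft_force: [7.7, -2.6, -11.2]
gripper_width: 25.4
```

```bash
python3 s.py
```

```text
t 10.1333 F [13.27 -2.15  3.32] M [-0.201 -0.729 -0.431] w 25.42 L 80.69 side(y,z nominal) [-0.06 -0.54] rv [-1.793e+00  0.000e+00  1.000e-03] j6 -0.7
```

Emit:
carry_out:
  steps: [255, -0.02, 0, 0, 0.12, 0, 0, 255, -0.04, 0, 0, 0.24, 0, 0, 255, -0.06, 0, 0, 0.36, 0, 0, 255, -0.08, 0, 0, 0.48, 0, 0, 255, -0.1, 0, 0, 0.6, 0, 0]

```text
clock: 10.55
position: [467.5, -191.6, 202.0]
tcp_rot: [0.198, 0.549, -0.171, 0.794]
ft_force: [9.3, -2.0, -10.3]
gripper_width: 25.8
```

```bash
python3 s.py
```

```text
t 10.55 F [12.95  1.5   5.2 ] M [-0.191 -1.022  0.088] w 25.84 L 81.82 side(y,z nominal) [ 0.27 -0.52] rv [-1.193e+00 -0.000e+00  1.000e-03] j6 -0.1
```

Emit:
carry_out:
  steps: [255, -0.02, 0, 0, 0.12, 0, 0, 255, -0.04, 0, 0, 0.24, 0, 0, 255, -0.06, 0, 0, 0.36, 0, 0, 255, -0.08, 0, 0, 0.48, 0, 0, 255, -0.1, 0, 0, 0.6, 0, 0]

```text
clock: 10.97
position: [467.4, -191.9, 203.2]
tcp_rot: [0.424, 0.473, -0.325, 0.7]
ft_force: [8.5, -3.3, -11.3]
gripper_width: 25.9
```

```bash
python3 s.py
```

```text
t 10.9667 F [13.69  2.6   4.1 ] M [-0.154 -0.981  0.565] w 25.89 L 83.01 side(y,z nominal) [ 0.65 -0.22] rv [-0.593 -0.001  0.002] j6 0.5
```

Emit:
carry_out:
  steps: [255, -0.02, 0, 0, 0.12, 0, 0, 255, -0.04, 0, 0, 0.24, 0, 0, 255, -0.06, 0, 0, 0.36, 0, 0, 255, -0.08, 0, 0, 0.48, 0, 0, 255, -0.1, 0, 0, 0.6, 0, 0]

```text
clock: 11.38
position: [466.5, -191.7, 204.6]
tcp_rot: [0.612, 0.356, -0.451, 0.544]
ft_force: [-0.5, 0.3, 0.4]
gripper_width: 25.7
```

```bash
python3 s.py
```

```text
t 11.3833 F [-0.61 -0.38 -0.2 ] M [-0.025 -0.082 -0.441] w 25.74 L 84.61 side(y,z nominal) [ 0.32 -0.22] rv [ 0.007 -0.     0.   ] j6 1.1
```

The force has dropped to zero, so the handle is off the ribs. Next I draw it clear along the axis.

Emit:
carry_out:
  steps: [255, -0.4, 0, 0, 0, 0, 0, 255, -1.4, 0, 0, 0, 0, 0, 255, -3.0, 0, 0, 0, 0, 0, 255, -5.5, 0, 0, 0, 0, 0, 255, -8.0, 0, 0, 0, 0, 0]

```text
clock: 11.8
position: [438.7, -187.1, 282.3]
tcp_rot: [0.609, 0.358, -0.449, 0.546]
ft_force: [-0.2, -0.7, -0.9]
gripper_width: 25.5
```

Emit:
carry_out:
  steps: [255, -1.0, 0, 0, 0, 0, 0, 255, -1.0, 0, 0, 0, 0, 0]

```text
clock: 11.97
position: [436.9, -187.8, 295.4]
tcp_rot: [0.61, 0.355, -0.449, 0.549]
ft_force: [-0.5, -0.9, -1.6]
gripper_width: 26.1
```

```bash
python3 s.py; python3 w.py w7; python3 - <<'E'
from h import *
im=capture("scene");cv2.imwrite("pics/s7.png",cv2.resize(im[120:310,210:370,::-1],None,fx=4,fy=3.1,interpolation=cv2.INTER_CUBIC))
E
```

```text
t 11.9667 F [ 1.4  -0.87  0.93] M [-0.028 -0.06  -0.449] w 26.12 L 180.18 side(y,z nominal) [3.36 0.58] rv [-0.002 -0.004  0.008] j6 1.09
F [ 1.4  -0.87  0.93] M [-0.028 -0.06  -0.449] 26.117289653419075 [ 0.0062  0.039   0.0564 -0.002  -0.0316  0.0096]
240 290 362 326.0
300 292 360 326.0
310 289 363 326.0
372 289 363 326.0
380 291 361 326.0
fing 290 293 359 326.0
fing 300 291 361 326.0
fing 310 287 365 326.0
```

View pics/s7.png

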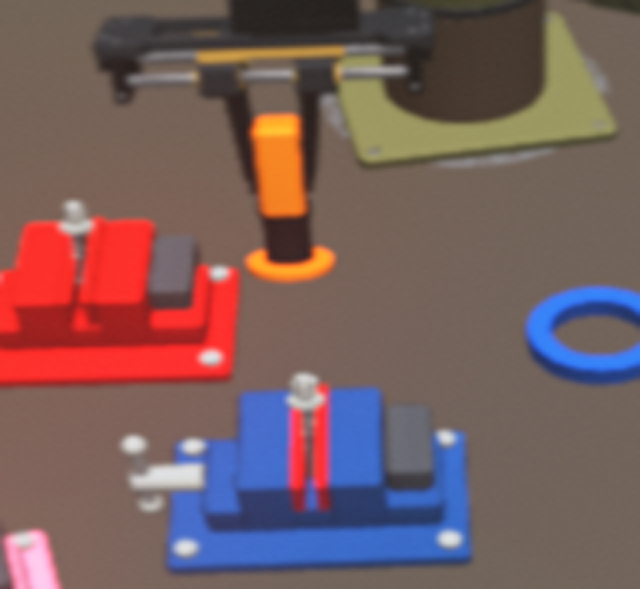

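View pics/w7.png

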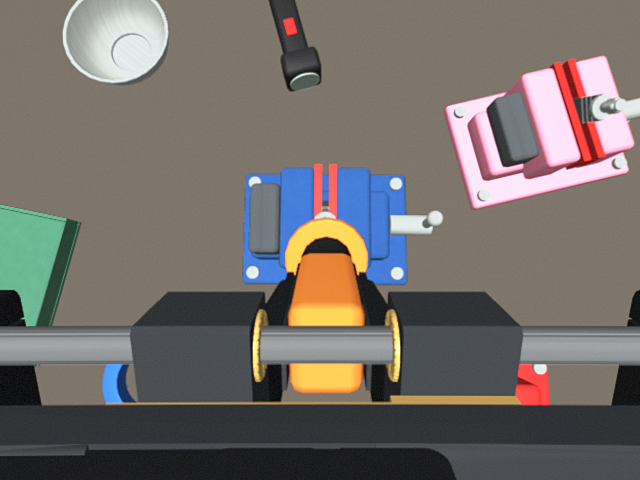

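The handle is clear and the file's tang shows bare at (305,385) in the crop. I'll carry the handle to the tray and turn it upright on the way.

```bash
cat > t.py <<'E'
from h import *
import sys
z=float(sys.argv[1]); n=int(sys.argv[2]) if len(sys.argv)>2 else 1
R=toolR([0,0,1],[np.cos(-1.2),np.sin(-1.2),0]); d,r=delta([508.7,185.2,z],R)
o=get_obs();print(o["position"].round(1),o["joint_pos"].round(2),o["ft_force"].round(2),o["gripper_width"]);print(d,r,"per row",(d/n).round(2),(r/n).round(3))
E
python3 t.py 230 15
```

```text
[ 436.1 -187.   290.6] [-0.61 -0.56  2.13  0.16  1.26  1.09] [ 0.8  -0.11 -1.84] 25.56971959244769
[  6.08  -0.86 -37.91] [-0.524  0.094 -0.343] per row [ 0.41 -0.06 -2.53] [-0.035  0.006 -0.023]
```

Emit:
carry_out:
  steps: [255, 0.2, 0, -1.2, -0.02, 0.004, -0.01, 255, 0.5, -0.1, -3.2, -0.05, 0.01, -0.03, 255, 1.0, -0.1, -6.2, -0.09, 0.016, -0.06, 255, 1.5, -0.2, -9.2, -0.13, 0.023, -0.085, 255, 2.0, -0.3, -12.2, -0.17, 0.03, -0.11]

```text
clock: 12.48
position: [459.0, -65.8, 268.0]
tcp_rot: [0.546, 0.437, -0.439, 0.564]
ft_force: [0.7, -0.4, -1.1]
gripper_width: 26.0
```

```bash
python3 t.py 230 9
```

```text
[459.  -65.8 268. ] [-0.29 -0.51  2.12  0.05  1.3   1.26] [ 0.72 -0.38 -1.12] 25.9995471379569
[  4.43   4.41 -25.11] [-0.353  0.063 -0.229] per row [ 0.49  0.49 -2.79] [-0.039  0.007 -0.025]
```

Emit:
carry_out:
  steps: [255, 0.5, 0.5, -2.8, -0.04, 0.007, -0.025, 255, 1.0, 1.0, -5.6, -0.08, 0.014, -0.05, 255, 1.5, 1.5, -8.4, -0.12, 0.021, -0.075, 255, 2.0, 2.0, -11.2, -0.16, 0.028, -0.1, 255, 2.5, 2.5, -14.0, -0.2, 0.035, -0.125]

```text
clock: 12.9
position: [487.4, 74.4, 246.5]
tcp_rot: [0.466, 0.522, -0.417, 0.58]
ft_force: [-0.5, -0.6, -1.1]
gripper_width: 25.4
```

```bash
python3 t.py 200 5
```

```text
[487.4  74.4 246.5] [ 0.04 -0.33  2.02 -0.    1.35  1.4 ] [-0.51 -0.57 -1.06] 25.41536652219166
[  4.88   3.99 -10.45] [-0.151  0.029 -0.103] per row [ 0.98  0.8  -2.09] [-0.03   0.006 -0.021]
```

Emit:
carry_out:
  steps: [255, 1.2, 1.0, -2.7, -0.04, 0.007, -0.026, 255, 2.4, 2.0, -5.4, -0.08, 0.015, -0.052, 255, 3.6, 3.0, -7.8, -0.12, 0.022, -0.078, 255, 4.6, 3.7, -9.7, -0.145, 0.027, -0.098, 255, 4.9, 4.0, -10.4, -0.151, 0.029, -0.103]

```text
clock: 13.32
position: [508.7, 185.0, 197.9]
tcp_rot: [0.398, 0.584, -0.4, 0.583]
ft_force: [0.1, -0.5, -0.2]
gripper_width: 25.8
```

Emit:
carry_out:
  steps: [255, 0, 0, 0, 0, 0, 0, 255, 0, 0, 0, 0, 0, 0]

```text
clock: 13.48
position: [509.7, 182.6, 201.3]
tcp_rot: [0.4, 0.582, -0.4, 0.584]
ft_force: [-0.0, -0.4, -1.2]
gripper_width: 25.8
```

```bash
python3 t.py 76 5; python3 w.py w8; python3 - <<'E'
from h import *
im=capture("scene");cv2.imwrite("pics/s8.png",cv2.resize(im[100:320,320:520,::-1],None,fx=3,fy=2.7,interpolation=cv2.INTER_CUBIC))
E
```

```text
[509.7 182.6 201.3] [ 0.25 -0.11  1.91 -0.    1.34  1.45] [-0.01 -0.37 -1.19] 25.768504750893726
[12.53 -0.02 -0.3 ] [-0.003  0.002 -0.002] per row [ 2.51 -0.   -0.06] [-0.001  0.    -0.   ]
F [ 1.19 -0.15  0.34] M [-0.034 -0.013 -0.128] 25.768504750893726 [-0.0219 -0.0329 -0.0057  0.0006  0.0015 -0.0005]
240 290 363 326.5
300 292 360 326.0
310 289 363 326.0
372 289 363 326.0
380 291 361 326.0
fing 290 293 359 326.0
fing 300 291 361 326.0
fing 310 287 364 325.5
```

View pics/s8.png

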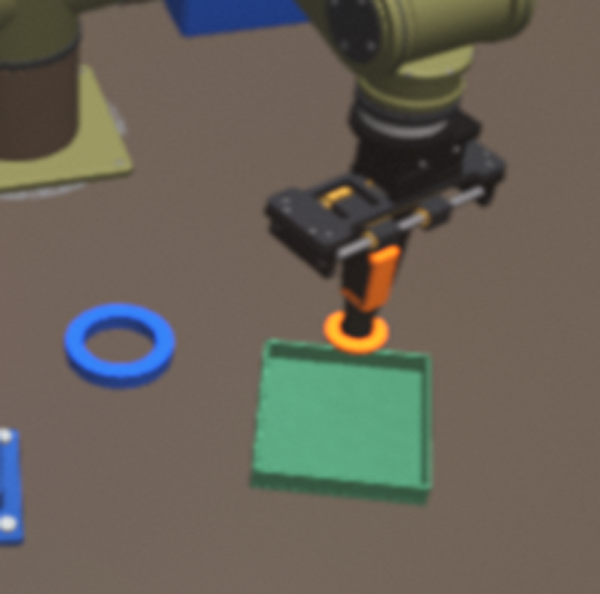

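View pics/w8.png

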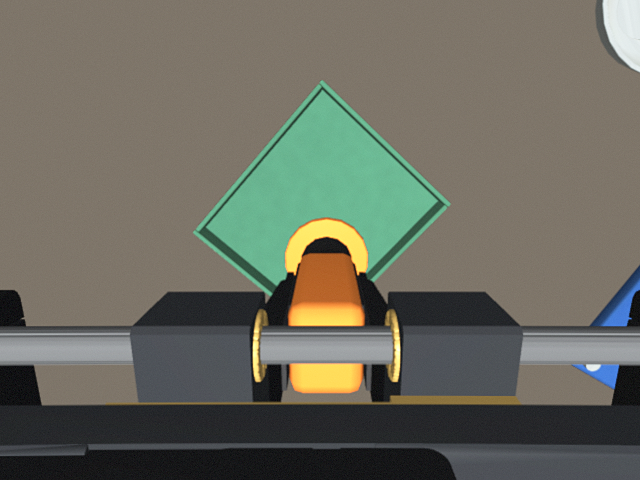

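```bash
python3 - <<'E'
from h import *
o=get_obs();g=onplane("wrist",[[322,82],[449,205],[194,232]],28,o);print(g.round(1),(g[1]+g[2])/2)
E
python3 t.py 78
```

```text
[[616.2 226.8  28. ]
 [562.4  88.7  28. ]
 [460.4 287.7  28. ]] [511.37674829 188.22518372  28.        ]
[510.3 182.  202.9] [ 0.24 -0.11  1.91 -0.    1.34  1.45] [-0.13  0.45 -1.15] 26.176209789343037
[12.49 -0.09 -0.38] [-0.005  0.002 -0.005] per row [12.49 -0.09 -0.38] [-0.005  0.002 -0.005]
```

Emit:
carry_out:
  steps: [255, 2.5, -0.1, -0.4, -0.005, 0.002, -0.005, 255, 5.0, -0.1, -0.4, -0.005, 0.002, -0.005, 255, 7.5, -0.1, -0.4, -0.005, 0.002, -0.005, 255, 10.0, -0.1, -0.4, -0.005, 0.002, -0.005, 255, 11.2, -0.1, -0.4, -0.005, 0.002, -0.005]

```text
clock: 14.0
position: [506.8, 184.7, 88.2]
tcp_rot: [0.398, 0.584, -0.4, 0.583]
ft_force: [-0.4, 0.0, -1.8]
gripper_width: 25.8
```

Emit:
carry_out:
  steps: [255, 0, 0, 0, 0, 0, 0, 255, 0, 0, 0, 0, 0, 0]

```text
clock: 14.17
position: [508.7, 185.7, 91.3]
tcp_rot: [0.399, 0.584, -0.399, 0.584]
ft_force: [0.3, 0.7, -0.7]
gripper_width: 26.0
```

```bash
python3 t.py 71
```

```text
[508.7 185.7  91.3] [ 0.25 -0.    2.    0.    1.14  1.45] [ 0.29  0.74 -0.75] 26.0482985574532
[ 2.03 -0.01  0.05] [ 0. -0.  0.] per row [ 2.03 -0.01  0.05] [ 0. -0.  0.]
```

Emit:
carry_out:
  steps: [255, 0.5, 0, 0, 0, 0, 0, 255, 1.0, 0, 0, 0, 0, 0, 255, 1.3, 0, 0, 0, 0, 0, 255, 1.5, 0, 0, 0, 0, 0, 255, 1.6, 0, 0, 0, 0, 0]

```text
clock: 14.58
position: [508.5, 186.3, 74.6]
tcp_rot: [0.399, 0.584, -0.399, 0.584]
ft_force: [0.7, -0.3, -1.5]
gripper_width: 26.2
```

Emit:
carry_out:
  steps: [255, 0.1, 0, 0, 0, 0, 0, 255, 0.15, 0, 0, 0, 0, 0]

```text
clock: 14.75
position: [508.5, 186.4, 73.2]
tcp_rot: [0.399, 0.584, -0.399, 0.584]
ft_force: [-0.4, -0.4, -0.6]
gripper_width: 26.3
```

```bash
python3 t.py 71
```

```text
[508.5 186.4  73.2] [0.25 0.02 2.01 0.   1.11 1.45] [-0.39 -0.38 -0.56] 26.256410825463288
[ 0.22 -0.02  0.12] [ 0.001 -0.     0.   ] per row [ 0.22 -0.02  0.12] [ 0.001 -0.     0.   ]
```

Emit:
carry_out:
  steps: [255, 0.05, 0, 0, 0, 0, 0, 255, 0.1, 0, 0, 0, 0, 0, 255, 0.15, 0, 0, 0, 0, 0, 255, 0.15, 0, 0, 0, 0, 0]

```text
clock: 15.08
position: [508.4, 186.3, 71.6]
tcp_rot: [0.399, 0.584, -0.399, 0.584]
ft_force: [0.3, -0.5, -1.4]
gripper_width: 25.6
```

```bash
python3 t.py 71
```

```text
[508.4 186.3  71.6] [0.25 0.02 2.01 0.   1.11 1.45] [ 0.25 -0.55 -1.42] 25.64753585420986
[ 0.06 -0.02  0.11] [ 0.001 -0.     0.001] per row [ 0.06 -0.02  0.11] [ 0.001 -0.     0.001]
```

Emit:
carry_out:
  steps: [255, 0.05, 0, 0, 0, 0, 0, 255, 0.1, 0, 0, 0, 0, 0, 255, 0.1, 0, 0, 0, 0, 0]

```text
clock: 15.33
position: [508.4, 186.3, 70.6]
tcp_rot: [0.399, 0.584, -0.399, 0.584]
ft_force: [-0.5, -0.2, -1.0]
gripper_width: 25.7
```

```bash
python3 t.py 71
```

```text
[508.4 186.3  70.6] [0.25 0.02 2.01 0.   1.11 1.45] [-0.54 -0.22 -0.99] 25.659924915945414
[-0.04 -0.01  0.11] [ 0.001 -0.     0.001] per row [-0.04 -0.01  0.11] [ 0.001 -0.     0.001]
```

Emit:
carry_out:
  steps: [255, 0.05, 0, 0, 0, 0, 0, 255, 0.1, 0, 0, 0, 0, 0, 255, 0.1, 0, 0, 0, 0, 0]

```text
clock: 15.58
position: [508.6, 186.3, 69.7]
tcp_rot: [0.399, 0.584, -0.399, 0.584]
ft_force: [0.0, 0.2, -0.7]
gripper_width: 25.6
```

```bash
python3 t.py 71
```

```text
[508.6 186.3  69.7] [0.25 0.02 2.01 0.   1.1  1.45] [ 0.04  0.23 -0.73] 25.647850545857228
[-0.13 -0.03  0.11] [ 0.001 -0.     0.   ] per row [-0.13 -0.03  0.11] [ 0.001 -0.     0.   ]
```

Emit:
carry_out:
  steps: [255, 0.05, 0, 0, 0, 0, 0, 255, 0.1, 0, 0, 0, 0, 0, 255, 0.1, 0, 0, 0, 0, 0]

```text
clock: 15.83
position: [508.7, 186.4, 69.8]
tcp_rot: [0.399, 0.584, -0.399, 0.584]
ft_force: [-3.1, -1.6, 5.1]
gripper_width: 25.7
```

```bash
python3 t.py 71;python3 w.py w9
```

```text
[508.7 186.4  69.8] [0.25 0.02 2.01 0.   1.1  1.45] [-3.14 -1.59  5.07] 25.744887092398
[-0.12 -0.04  0.11] [ 0.001 -0.     0.   ] per row [-0.12 -0.04  0.11] [ 0.001 -0.     0.   ]
F [-5.06 -3.51  0.34] M [ 0.006  0.039 -0.79 ] 25.744887092398 [-0.0003 -0.0028  0.002  -0.0002 -0.0005  0.0007]
240 290 363 326.5
300 292 360 326.0
310 289 363 326.0
372 289 363 326.0
380 291 361 326.0
fing 290 293 359 326.0
fing 300 291 361 326.0
fing 310 288 364 326.0
```

Contact with the tray floor at about 6 N. Releasing.

Emit:
carry_out:
  steps: [255, -0.05, 0, 0, 0, 0, 0, 255, -0.05, 0, 0, 0, 0, 0, 175, -0.05, 0, 0, 0, 0, 0, 160, -0.05, 0, 0, 0, 0, 0, 140, -0.05, 0, 0, 0, 0, 0]
  newtons: 15

```text
clock: 16.3
position: [508.3, 186.2, 68.8]
tcp_rot: [0.399, 0.584, -0.399, 0.584]
ft_force: [0.5, 0.6, -0.2]
gripper_width: 37.2
```

```bash
python3 t.py 71;python3 w.py w10
```

```text
[508.3 186.2  68.8] [0.25 0.02 2.01 0.   1.1  1.45] [ 0.46  0.55 -0.16] 37.21355233866553
[-0.22 -0.    0.11] [ 0.001 -0.     0.001] per row [-0.22 -0.    0.11] [ 0.001 -0.     0.001]
F [ 0.16  0.63 -0.35] M [ 0.053  0.062 -0.172] 37.21355233866553 [ 0.0002  0.0001 -0.0008  0.0002  0.0042 -0.0028]
240 289 363 326.0
300 292 360 326.0
310 289 363 326.0
372 290 363 326.5
380 291 362 326.5
fing 290 293 359 326.0
fing 300 291 361 326.0
fing 310 284 368 326.0
```

View pics/w10.png

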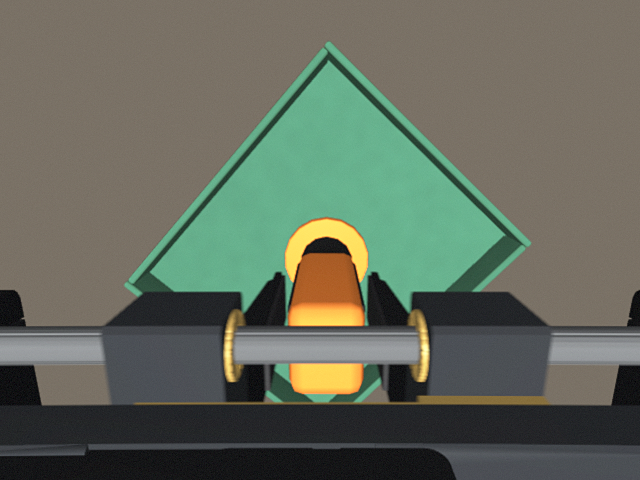

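Released, and the handle stands unchanged in the wrist view (centre column 326). I'll open further, then rise straight up.

Emit:
carry_out:
  steps: [80, 0, 0, 0, 0, 0, 0, 60, 0, 0, 0, 0, 0, 0, 40, 0, 0, 0, 0, 0, 0, 40, -0.5, 0, 0, 0, 0, 0, 40, -1.0, 0, 0, 0, 0, 0]

```text
clock: 16.77
position: [508.2, 186.2, 79.2]
tcp_rot: [0.399, 0.584, -0.399, 0.583]
ft_force: [-0.5, -0.9, 0.6]
gripper_width: 70.8
```

Emit:
carry_out:
  steps: [40, -2.0, 0, 0, 0, 0, 0, 40, -5.0, 0, 0, 0, 0, 0, 40, -8.0, 0, 0, 0, 0, 0, 40, -11.0, 0, 0, 0, 0, 0, 40, -14.0, 0, 0, 0, 0, 0]

```text
clock: 17.18
position: [508.4, 186.2, 221.3]
tcp_rot: [0.399, 0.584, -0.399, 0.584]
ft_force: [0.2, 0.7, 0.5]
gripper_width: 80.2
```

Emit:
carry_out:
  steps: [40, -3.0, -3.0, 0, 0, 0, 0, 40, -3.0, -6.0, 0, 0, 0, 0, 40, -3.0, -9.0, 0, 0, 0, 0, 40, -3.0, -10.0, 0, 0, 0, 0, 40, -3.0, -10.0, 0, 0, 0, 0]

```text
clock: 17.6
position: [414.2, 149.5, 250.4]
tcp_rot: [0.4, 0.583, -0.398, 0.584]
ft_force: [-0.4, 1.0, -0.3]
gripper_width: 80.2
```

```bash
python3 t.py 71; python3 - <<'E'
from h import *
for n in("scene","top","wrist"):
    im=capture(n);cv2.imwrite(f"pics/{n}F.png",im[:,:,::-1])
E
```

```text
[414.2 149.5 250.4] [ 0.22 -0.39  2.05  0.    1.47  1.42] [-0.42  0.98 -0.32] 80.24113867545155
[17.96 10.06  0.11] [ 0.001 -0.    -0.002] per row [17.96 10.06  0.11] [ 0.001 -0.    -0.002]
```

View pics/sceneF.png

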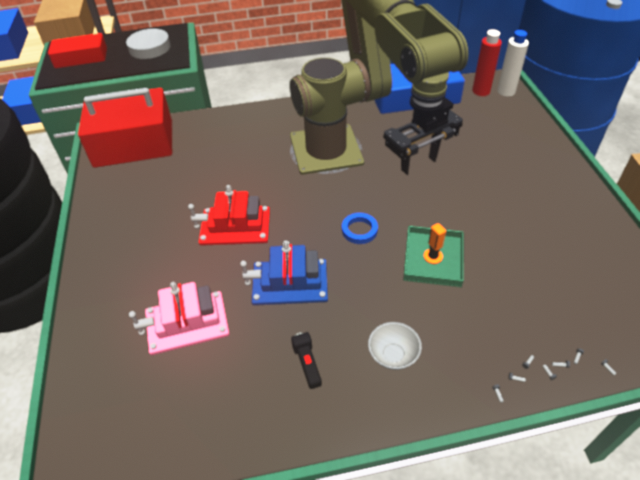

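View pics/topF.png

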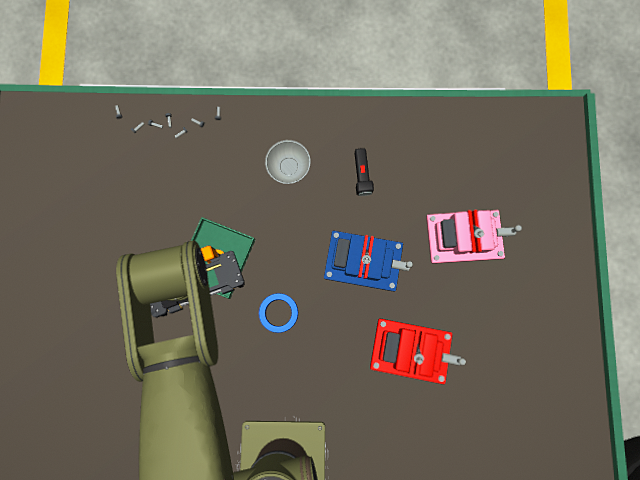

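View pics/wristF.png

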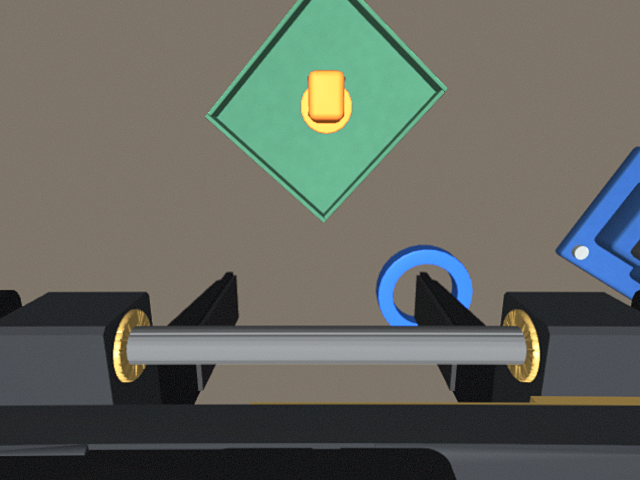

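The handle stands upright near the tray's centre: scene (435,245), wrist (326,105). The bowl, tape and torch are where they were, and the file is home. The arm is clear, so I'm handing in.

```bash
python3 -c "
from bench import *
print(hand_in())"
```

```text
the job is handed in; nothing more can be done
None
```

The orange handle is off the file and stands upright on its guard near the middle of the green tray. I handed the job in at about 18 s of the 72 s allowed; it reports no verdict.

- **Twisting it off:** I gripped the handle at 60 N along its axis. I twisted it back and forth through up to 3.7 rad per swing while pulling about 8.5 to 13.7 N. After roughly 18 to 19 mm of slide the pull force fell to zero. By the stated spring rate the file rose no more than about 4 mm, but I worked that out from the force and did not measure it.
- **Placing it:** I set the handle on the tray floor until I felt about 6 N of contact, then let go, rose straight up and moved the arm clear.
- **Last pictures:** The handle is upright and free of the robot. The file is back in the blue vice, and the bowl, tape roll and torch are at their starting pixel positions.
- **What disagreed:** The three cameras differed by about 2 to 3 mm on the vice's position, so I centred the jaws on the handle by the wrist picture. I touched the tray floor about 1 mm lower than I had calculated.

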